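# Turn the yellow lens over the practice block and switch its lamp on

### The job

Turn the three-armed lens wheel by pushing one of its arms round, until the yellow-rimmed lens stands centred over the pink practice block, and leave it there at rest. Then press the red lamp button right down and let it go. Do not lift the wheel off its seat, do not press the button before the lens is in place, and leave the jar, the spray bottle, the forceps and the instrument case where they are.

Things in the scene. Friction and masses are not known exactly. Their poses are not given: they have to be found in the camera images.
- hub (a point): point on the vertical axis of the lens wheel, 110 mm above the table, at the mid-height of the arms. Dark grey stand, fixed to the table, foot 116 mm across; black hub 34 mm across, topped by a thin steel spindle (10 mm across) that ends 126 mm above the table. Three aluminium arms, 120 degrees apart, each 10 mm wide and 8 mm high, run level from the hub to a round lens. The space below the arms is free down to the stand's foot, its post (22 mm across) and the practice block.
- lens_wheel (a joint): turn of the lens wheel about its vertical axis, rad, growing anticlockwise seen from above; its zero is an arbitrary direction of the stand. It turns freely both ways, without stops in the useful range (several turns), needs about 1.2 N at 60 mm from the axis and stays where it is left. The wheel (0.45 kg) only rests on its seat and would rise up to 25 mm if lifted.
- yellow_lens (a point): centre of the lens with the yellow rim, 120 mm from the wheel's axis, 110 mm above the table; rim 56 mm across and 8 mm high, clear in the middle
- green_lens (a point): centre of the lens with the green rim, same size, 120 degrees anticlockwise (seen from above) from the yellow one
- black_lens (a point): centre of the lens with the black rim, same size, 120 degrees clockwise (seen from above) from the yellow one
- block_center (a point): centre of the top face of the pink practice block (62 x 62 mm, top 18 mm above the table, a white dot in its middle, two thin red lines). It is fixed on a steel plate beside the stand, its centre 120 mm from the wheel's axis, so that each lens can be turned to stand exactly above it.
- lamp_button_top (a point): centre of the top of the red round lamp button, 34 mm across, which points up from a grey switch box (80 x 60 x 30 mm, fixed to the table). It goes down 6 mm, 4 N fully down, and springs back.
- lamp_button (a joint): travel of the lamp button, m: 0 released, 0.006 fully down
- jar: amber jar with white cap, 60 mm across, 65 mm high, loose; origin at the centre of its underside
- spray: pale see-through spray bottle with black head, 54 mm across, 137 mm high, loose; origin at the centre of its underside
- forceps: steel forceps lying flat, 122 mm long along their x, 6 mm high, loose; origin near their middle, on the underside
- case: instrument case, yellow and silver with a blue studded top, 112 x 202 mm, 36 mm high (with a green-handled probe fastened on it, 47 mm), loose but heavy; origin at the centre of its underside
Things that resemble listed ones, but are neither listed nor needed, are in the scene too. Of the things that look like the part that bears block_center, the largest one is meant.

How it is judged:
On the way, in this order (a step that is already met when the one before it is completed fails the run):
1. the yellow lens stands over the practice block, the wheel at rest (horizontal distance between yellow_lens and block_center below 0.015 m and velocity of joint lens_wheel between -0.05 and 0.05 rad/s), for 0.3 s.
2. the lamp button is pressed down (value of joint lamp_button above 0.0045 m), for 0.05 s.
At the end, for the whole second after the job is handed in: the yellow lens is at rest with its centre within 15 mm (seen from above) of the block's centre, the wheel is down on its seat, and the lamp button has been pressed at least 4.5 mm down and has come back up (all of step 1 and height (world z) of yellow_lens below 0.114 m and value of joint lamp_button below 0.0015 m); the robot touches nothing.
It fails at once if the lens wheel is lifted more than 7 mm off its seat (height (world z) of yellow_lens above 0.117 m).
It fails at once if the lamp button is pressed while the yellow lens is more than 20 mm from its place over the block (value of joint lamp_button above 0.0045 m and horizontal distance between yellow_lens and block_center above 0.02 m).
It fails at once if the jar, spray bottle, forceps or case is moved or lifted more than 20 mm or tipped over (distance of any of jar, spray, forceps, case from where it was at the start of the episode above 0.02 m or angle between any of jar, spray's own z axis and vertical above 0.5 rad).
It also fails if it takes over 58 s, if anything falls off the work surface, if the arm or the gripper's body presses on something with over 40 N, if the wrist force passes 120 N, or if a joint passes its speed limit or range.

### The arm

A 7-joint arm with a two-finger parallel gripper is mounted at the origin on the work surface. World frame = base frame: x ahead of the robot, y to its left, z up, the work surface at z = 0. Lengths are in m, angles in rad, forces in N, time in s.
With the tool pointing down it reaches from about 0.4 to 0.875 m from the base axis. Payload 19.3 kg.
Tool frame: the origin (TCP) lies midway between the tips of the shut fingers; the grasp point (between the pads) lies 19 mm behind it (bot.grip_point_offset is the distance from the TCP to the grasp point, in m); z points along the fingers, y is the direction in which the jaws open and shut (so a half turn about z gives the same grasp; the last joint's range is limited). The gripper opens to 85 mm and grips with 20 to 120 N. Pads are 22 mm wide; open, the fingers measure 114 mm over their backs; the gripper's body (76 mm by 85 mm) begins 54 mm behind the grasp point. The pads swing forward as they close: fully open they stand 13 mm farther back than shut.
Start: joints at [-1.213, 0.521, -0.036, 1.599, 0.021, 1.021, -0.113], TCP at [0.259, 0.569, 0.208] pointing down, gripper open.
Joint ranges: [-2.91, 2.91], [-0.3, 2.13], [-1.5, 1.42], [0.17, 2.43], [-1.26, 4.41], [0.16, 1.93], [-2.52, 2.52]. Speed limits (rad/s): [1.89, 1.89, 2.39, 2.39, 3.01, 3.01, 3.01].

### API

Orientations are given as [roll, pitch, yaw] about the fixed x, y, z axes, in that order (R = Rz(yaw) Ry(pitch) Rx(roll)).
In Python, from workcell import bot, viewer, workorder gives the robot as it stands.
- The arm moves only by the tool move_arm, never from a script. Its argument "plan" is a list of rows, each a list of 6 numbers: the shift along the tool's x, y, z scaled (see below), then the turn, a rotation vector about the tool's x, y, z scaled (see below). A call has 1 to 5 rows; each row shifts and turns the commanded pose from where the row before left it, along the tool's axes as they then stand; what a row does not reach is not made up. The controller multiplies each number of a shift by 0.025 m and each number of a turn by pi rad. A row lasts 1/10 s, in which the tool goes at most 50 mm and 8.59 degrees, less where a joint would pass 70% of its speed; a pose out of reach is approached as far as the arm can. A call with a number of a shift or a turn outside -1 to 1 is refused whole. A call with a gripper value outside its range is refused whole. "claw" is the closure, from -1 (fully open) to 1 (shut), so that 0 is half open, set as the call begins (left out, the last holds). The fingers move at their own pace and stop on an object; "force" is the grip in N (left out, the last holds). Time passes only in rows, so rows that do not move let the fingers close. It gives the time, the measured TCP pose, the force and the opening at its end, in the units of the state.
- bot.observe(): the state, without advancing time (a new reading comes with each control period).
- viewer.grab_frame(name): name is "side" or "top" or "wrist"; returns the picture (400x640x3 uint8, red, green, blue); there is no depth.
- viewer.camera_info(name): a dict with "K" (3x3 intrinsics, pixels), "R" (3x3) and "t" (3): a world point X has camera coordinates R X + t. Camera axes: x right, y down, z forward; pixel columns grow to the right and rows downward; lengths in m; the calibration is good to about 2 mm. The wrist camera is an equidistant fisheye: a pixel r from the principal point sees the ray r / f radians off the axis. A picture is of the moment at which its call begins: read the wrist's pose just before it. camera_info takes no time and is no camera call; for the wrist camera it gives the pose at the moment of the call.
- workorder.job_done(): hands the job in, once; it reports no verdict.
The state is a dict: "clock": time; "qpos": joint angles; "qd": joint speeds; "joint_efforts": joint torques, N m; "position": TCP position; "tool_rot": TCP orientation; "force": force on the tool from outside, world axes, zero at the start; "moment": the same for the moment, N m; "grip_width": finger opening in m.
Only numpy, scipy, OpenCV 4.12 (cv2) and the standard library are available. Lean on these libraries where they do the work, as an engineer would, in place of code of your own. Each camera call takes 0.05 s, during which the arm holds its last target.

## Working session

There is one attempt and no reset: what is moved stays moved. The work goes in short steps, Python scripts to look and compute and a tool call to move; the robot and the scene stay as the last step left them, time stands still between calls to the robot, and variables do not carry over. Pictures are saved under pics/ and viewed, and the job is handed in when it is done.

Besides the shell and the picture viewer there is one more tool, called after "Emit:" as name([rows], argument=value, ...), one row to a line, values as JSON. move_arm: Moves the arm, as the interface text tells. Shifts and turns lie within -1 to 1; 1 stands for 0.025 m of shift or pi rad of turn. Its arguments: {"type":"object","properties":{"plan":{"type":"array","items":{"type":"array","items":{"type":"number"}}},"claw":{"type":"number"},"force":{"type":"number"}},"required":["plan"]}

```bash
mkdir -p pics; ls
python3 - <<'E'
from workcell import bot, viewer, workorder
import cv2
print(bot.observe())
for n in ("side","top","wrist"):
    i=viewer.camera_info(n); print(n,i)
    cv2.imwrite(f"pics/{n}0.png",viewer.grab_frame(n)[:,:,::-1])
E
```

```text
pics
{'clock': 0.0, 'qpos': array([-1.21321974,  0.52203605, -0.03635056,  1.6000168 ,  0.02117286,
        1.02109836, -0.11280512]), 'qd': array([-1.41765091e-03, -6.79596974e-04,  5.31252925e-04,  3.85848631e-04,
        3.71676453e-06, -1.49187813e-04, -4.21787915e-04]), 'joint_efforts': array([ 5.30876889e-05, -9.27124214e+01,  1.98060460e+00, -3.69927549e+01,
        1.79512147e-02,  8.20808782e-03, -5.41333702e-05]), 'position': array([0.25914082, 0.56833184, 0.2071086 ]), 'tool_rot': array([-3.14041871e+00,  4.97718159e-05,  2.71380705e+00]), 'force': array([ 0.01230994, -0.14934147, -0.47988191]), 'moment': array([-0.01955312, -0.02295135,  0.02621436]), 'grip_width': 0.0852739552274124}
side {'K': array([[413.00503606,   0.        , 318.48803152],
       [  0.        , 413.00503606, 192.83625284],
       [  0.        ,   0.        ,   1.        ]]), 'R': array([[ 0.83653553, -0.54782638,  0.00972432],
       [-0.34073882, -0.53404573, -0.77375204],
       [ 0.42907501,  0.64395762, -0.63341394]]), 't': array([-0.526854  ,  0.25444099,  1.07172977])}
top {'K': array([[363.80175353,   0.        , 317.21539727],
       [  0.        , 363.80175353, 198.27926844],
       [  0.        ,   0.        ,   1.        ]]), 'R': array([[-1.06016959e-02, -9.99938280e-01, -3.32256551e-03],
       [-9.75934564e-01,  1.10708409e-02, -2.17782377e-01],
       [ 2.17805719e-01,  9.33743996e-04, -9.75991699e-01]]), 't': array([-0.03839383,  0.60546786,  0.8456114 ])}
wrist {'K': array([[309.70691629,   0.        , 321.6503654 ],
       [  0.        , 309.70691629, 197.96340561],
       [  0.        ,   0.        ,   1.        ]]), 'R': array([[ 4.15085235e-01,  9.09782133e-01, -8.47016476e-04],
       [ 8.71550585e-01, -3.97374811e-01,  2.87215664e-01],
       [ 2.60967096e-01, -1.19957199e-01, -9.57865567e-01]]), 't': array([-0.62500034, -0.03793303,  0.37902654])}
```

View pics/side0.png

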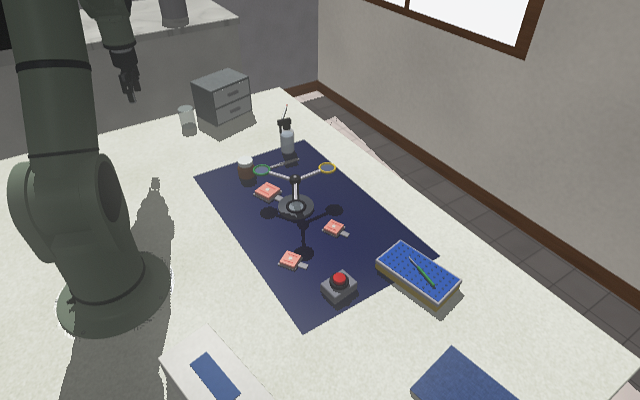

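View pics/top0.png

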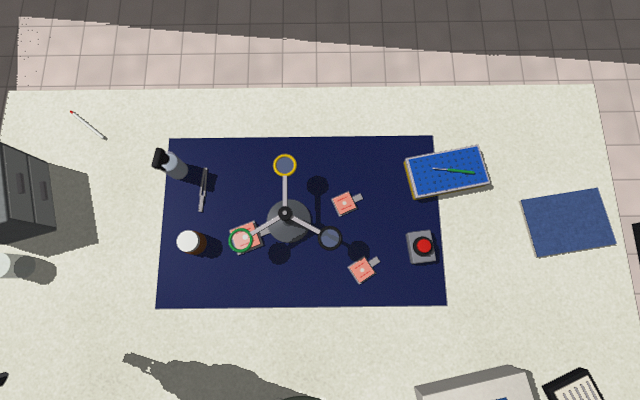

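View pics/wrist0.png

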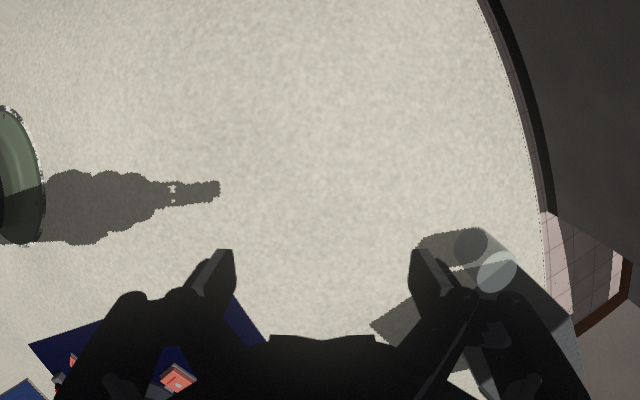

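Run:
```python
import cv2
a=cv2.imread("pics/top0.png"); 
cv2.imwrite("pics/t_a.png",cv2.resize(a[145:295,150:350],None,fx=4,fy=4,interpolation=cv2.INTER_CUBIC))
cv2.imwrite("pics/t_b.png",cv2.resize(a[140:290,310:500],None,fx=4,fy=4,interpolation=cv2.INTER_CUBIC))
s=cv2.imread("pics/side0.png"); 
cv2.imwrite("pics/s_a.png",cv2.resize(s[100:310,190:390],None,fx=2.8,fy=2.8,interpolation=cv2.INTER_CUBIC))
```

```text
(no output)
```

View pics/t_a.png

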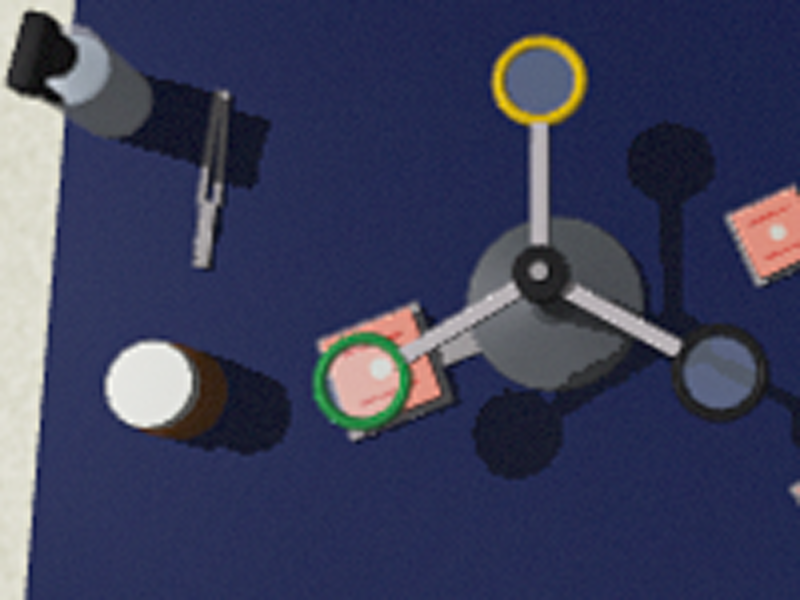

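View pics/t_b.png

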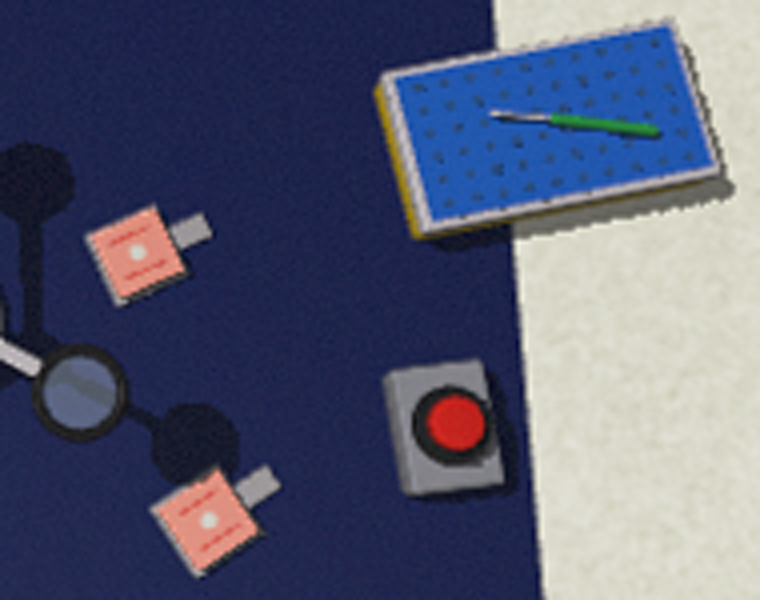

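View pics/s_a.png

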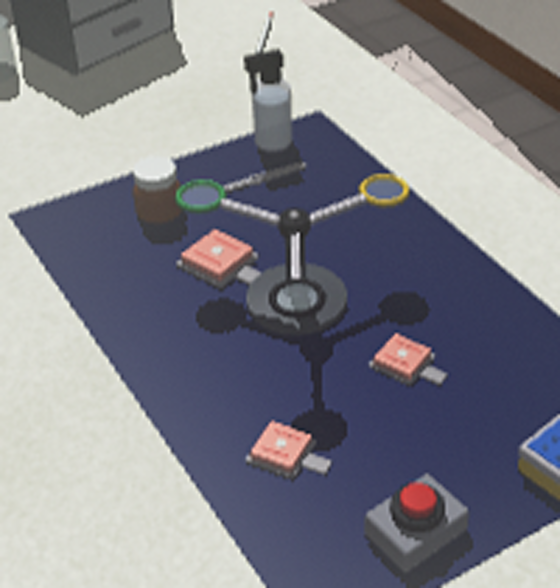

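```bash
cat > h.py <<'E'
import numpy as np
from scipy.optimize import least_squares
from workcell import bot, viewer, workorder
def ray(n,p):
    i=viewer.camera_info(n);K,R,t=i['K'],i['R'],i['t']
    return -R.T@t, R.T@np.linalg.solve(K,[p[0],p[1],1])
def onz(n,p,z):
    c,d=ray(n,p); return c+d*(z-c[2])/d[2]
def tri(ps):
    A=[];b=[]
    for n,p in ps:
        c,d=ray(n,p);d=d/np.linalg.norm(d);P=np.eye(3)-np.outer(d,d);A.append(P);b.append(P@c)
    return np.linalg.lstsq(np.vstack(A),np.hstack(b),rcond=None)[0]
def proj(n,X):
    i=viewer.camera_info(n);x=i['K']@(i['R']@np.array(X)+i['t']);return x[:2]/x[2]
E
python3 - <<'E'
from h import *
np.set_printoptions(precision=4,suppress=True)
o=-0.37
T=lambda u,v:(150+u/4+o,145+v/4+o)
B=lambda u,v:(310+u/4+o,140+v/4+o)
S=lambda u,v:(190+u/2.8+o,100+v/2.8+o)
y=onz('top',T(539,80),.114);g=onz('top',T(362,381),.114);k=onz('top',T(719,372),.114)
hub=onz('top',T(539,270),.126)
print(y,g,k,(y+g+k)/3,hub)
ys=onz('side',S(384,188),.114);gs=onz('side',S(201,195),.114);ks=onz('side',S(296,298),.114)
print('side',ys,gs,ks,(ys+gs+ks)/3)
for n,p,q in (('big',T(380,369),S(217,250)),('b2',B(138,253),S(402,353)),('b3',B(208,520),S(281,442))):
    a=onz('top',p,.018);b=onz('side',q,.018);print(n,a,b,np.hypot(*(a-hub)[:2]))
print('button',tri([('top',B(459,424)),('side',S(418,497))]),onz('top',B(459,424),.05))
print('jar',onz('top',T(151,383),.065),'spray',onz('top',T(40,55),.13), onz('top',T(115,110),0.02))
print('case', [onz('top',B(*p),.036) for p in ((388,72),(425,230),(715,170),(668,28))])
print('forc',onz('top',T(222,95),.0),onz('top',T(203,265),.0))
h=((y+g+k)/3+ (ys+gs+ks)/3)/2
for n,v in (('y',(y+ys)/2),('g',(g+gs)/2),('k',(k+ks)/2)):
    d=v-h; print(n,np.hypot(*d[:2]),np.degrees(np.arctan2(d[1],d[0])))
d=onz('top',T(380,369),.018)-h;print(h,np.degrees(np.arctan2(d[1],d[0])))
d=onz('side',S(217,250),.018)-h;print(h,np.degrees(np.arctan2(d[1],d[0])))
E
```

```text
[0.679  0.0337 0.114 ] [0.4977 0.1346 0.114 ] [ 0.5007 -0.0723  0.114 ] [0.5591 0.032  0.114 ] [0.5597 0.0315 0.126 ]
side [0.6809 0.0319 0.114 ] [0.4998 0.1311 0.114 ] [ 0.4998 -0.0774  0.114 ] [0.5602 0.0285 0.114 ]
big [0.5158 0.1437 0.018 ] [0.5191 0.1436 0.018 ] 0.12054436956639795
b2 [ 0.6026 -0.1158  0.018 ] [ 0.6039 -0.12    0.018 ] 0.153429416533736
b3 [ 0.4294 -0.1555  0.018 ] [ 0.4309 -0.1595  0.018 ] 0.22788200252550228
button [ 0.4866 -0.3098  0.0513] [ 0.4854 -0.3095  0.05  ]
jar [0.5032 0.2744 0.065 ] spray [0.6929 0.3307 0.13  ] [0.6916 0.3271 0.02  ]
case [array([ 0.7199, -0.2838,  0.036 ]), array([ 0.612 , -0.3009,  0.036 ]), array([ 0.6501, -0.4932,  0.036 ]), array([ 0.7486, -0.4729,  0.036 ])]
forc [0.7076 0.2622 0.    ] [0.5889 0.2682 0.    ]
y 0.12029102969758543 1.2096520458352236
g 0.11925895486122318 120.6858489986392
k 0.12072532106726909 -119.47532492972731
[0.5596 0.0303 0.114 ] 111.14025605407097
[0.5596 0.0303 0.114 ] 109.66324871421868
```

Emit:
move_arm([
  [0,0,0,0,0,-0.045],
  [0,0,0,0,0,-0.045],
  [0,0,0,0,0,-0.046],
  [0,0,0,0,0,0],
], claw=1, force=40)

```text
clock: 0.55
position: [0.2594, 0.5685, 0.2075]
tool_rot: [-3.141, -0.0, -3.14]
force: [-0.9, -0.4, 0.3]
grip_width: 0.0282
```

Emit:
move_arm([
  [-0.4,-0.92,0,0,0,0],
  [-0.4,-0.92,0,0,0,0],
  [-0.4,-0.92,0,0,0,0],
  [-0.4,-0.92,0,0,0,0],
  [-0.4,-0.92,0,0,0,0],
])

```text
clock: 1.05
position: [0.3095, 0.4526, 0.2076]
tool_rot: [-3.142, -0.0, 3.136]
force: [0.6, 0.5, 0.0]
grip_width: -0.0001
```

Directions are as expected; I continue toward the start point.

Emit:
move_arm([
  [-0.4,-0.92,0,0,0,0],
  [-0.4,-0.92,0,0,0,0],
  [-0.4,-0.92,0,0,0,0],
  [-0.4,-0.92,0,0,0,0],
  [-0.4,-0.92,0,0,0,0],
])

```text
clock: 1.55
position: [0.3595, 0.3376, 0.2077]
tool_rot: [3.142, -0.0, 3.136]
force: [0.2, 0.8, -0.1]
grip_width: -0.0002
```

Emit:
move_arm([
  [-0.4,-0.92,0,0,0,0],
  [-0.4,-0.92,0,0,0,0],
  [-0.4,-0.92,0,0,0,0],
  [-0.4,-0.92,0,0,0,0],
  [-0.4,-0.92,0,0,0,0],
])

```text
clock: 2.05
position: [0.4094, 0.2226, 0.2078]
tool_rot: [3.141, 0.0, 3.136]
force: [0.8, -0.1, -0.8]
grip_width: 0.0003
```

Emit:
move_arm([
  [-0.4,-0.92,0,0,0,0],
  [-0.4,-0.92,0,0,0,0],
  [-0.4,-0.92,0,0,0,0],
  [-0.4,-0.92,0,0,0,0],
  [-0.4,-0.92,0,0,0,0],
])

```text
clock: 2.55
position: [0.4593, 0.1076, 0.2078]
tool_rot: [3.141, 0.0, 3.136]
force: [-0.3, -0.0, -0.4]
grip_width: 0.0001
```

Emit:
move_arm([
  [-0.4,-0.92,0,0,0,0],
  [-0.4,-0.92,0,0,0,0],
  [-0.4,-0.92,0,0,0,0],
  [0,0,0,0,0,0],
])

```text
clock: 2.95
position: [0.4898, 0.0366, 0.2077]
tool_rot: [-3.141, 0.0, 3.132]
force: [0.8, -0.2, 0.5]
grip_width: -0.0
```

Emit:
move_arm([
  [-0.27,-0.77,0,0,0,0],
  [-0.26,-0.77,0,0,0,0],
  [0,0,0.9,0,0,0],
  [0,0,0.9,0,0,0],
  [0,0,0,0,0,0],
])

```text
clock: 3.45
position: [0.5007, 0.0014, 0.1607]
tool_rot: [-3.141, -0.004, 3.138]
force: [-0.1, -0.1, -0.5]
grip_width: 0.0003
```

Run:
```python
from h import *
import cv2
print(bot.observe()['position'],bot.observe()['force'])
a=viewer.grab_frame('top')[:,:,::-1]; s=viewer.grab_frame('side')[:,:,::-1]
A=cv2.resize(a[145:295,200:350],None,fx=2.6,fy=2.6,interpolation=cv2.INTER_CUBIC)
S=cv2.resize(s[130:280,220:370],None,fx=2.6,fy=2.6,interpolation=cv2.INTER_CUBIC)
cv2.imwrite('pics/c1.png',np.hstack([A,S]))
```

```text
[0.50071117 0.00140126 0.16069108] [-0.06953612 -0.08177962 -0.4825767 ]
```

View pics/c1.png

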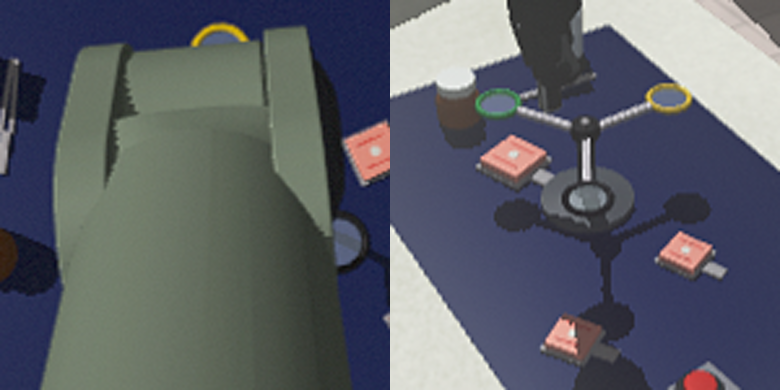

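Emit:
move_arm([
  [0,0,0.95,0,0,0],
  [0,0,0.95,0,0,0],
  [0,0,0.93,0,0,0],
  [0,0,0,0,0,0],
])

```text
clock: 3.95
position: [0.5015, 0.0013, 0.091]
tool_rot: [-3.141, -0.002, 3.14]
force: [-0.4, -0.6, 0.7]
grip_width: 0.0001
```

```bash
cat > look.py <<'E'
import sys
from h import *
import cv2
o=bot.observe();print(o['clock'],o['position'],o['force'])
s=viewer.grab_frame('side')[:,:,::-1]
cv2.imwrite(f'pics/{sys.argv[1]}.png',cv2.resize(s[130:280,220:370],None,fx=4,fy=4,interpolation=cv2.INTER_CUBIC))
E
python3 look.py d1
```

```text
3.95 [0.50145932 0.0012992  0.09103423] [-0.35478734 -0.62900471  0.72224639]
```

View pics/d1.png

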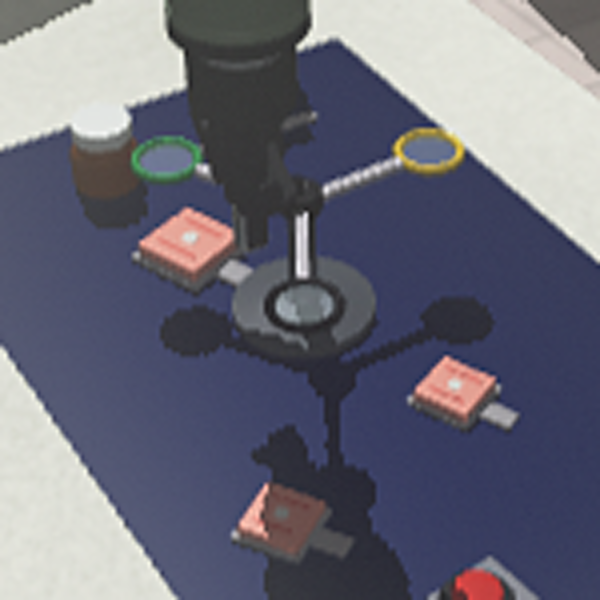

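Run:
```python
from h import *
p=bot.observe()['position'];h=np.array([.5596,.0303]);prev=p[:2]
for th in list(range(-146,-26,6)):
    t=np.radians(th);q=h+.065*np.array([np.cos(t),np.sin(t)]);d=(q-prev)/.025;prev=q
    print(th,[round(-d[0],2),round(d[1],2)])
```

```text
-146 [np.float64(-0.14), np.float64(-0.29)]
-140 [np.float64(-0.16), np.float64(-0.22)]
-134 [np.float64(-0.19), np.float64(-0.2)]
-128 [np.float64(-0.21), np.float64(-0.18)]
-122 [np.float64(-0.22), np.float64(-0.16)]
-116 [np.float64(-0.24), np.float64(-0.13)]
-110 [np.float64(-0.25), np.float64(-0.11)]
-104 [np.float64(-0.26), np.float64(-0.08)]
-98 [np.float64(-0.27), np.float64(-0.05)]
-92 [np.float64(-0.27), np.float64(-0.02)]
-86 [np.float64(-0.27), np.float64(0.0)]
-80 [np.float64(-0.27), np.float64(0.03)]
-74 [np.float64(-0.27), np.float64(0.06)]
-68 [np.float64(-0.26), np.float64(0.09)]
-62 [np.float64(-0.25), np.float64(0.12)]
-56 [np.float64(-0.23), np.float64(0.14)]
-50 [np.float64(-0.22), np.float64(0.16)]
-44 [np.float64(-0.2), np.float64(0.19)]
-38 [np.float64(-0.18), np.float64(0.21)]
-32 [np.float64(-0.16), np.float64(0.22)]
```

Emit:
move_arm([
  [-0.14,-0.29,0,0,0,0],
  [-0.16,-0.22,0,0,0,0],
  [-0.19,-0.2,0,0,0,0],
  [-0.21,-0.18,0,0,0,0],
  [-0.22,-0.16,0,0,0,0],
])

```text
clock: 4.5
position: [0.5259, -0.0258, 0.0922]
tool_rot: [-3.142, 0.0, 3.14]
force: [-1.2, -0.2, -0.6]
grip_width: 0.0003
```

Emit:
move_arm([
  [-0.24,-0.13,0,0,0,0],
  [-0.25,-0.11,0,0,0,0],
  [-0.26,-0.08,0,0,0,0],
  [0,0,0,0,0,0],
])

```text
clock: 4.9
position: [0.5448, -0.0334, 0.0918]
tool_rot: [-3.142, 0.0, 3.141]
force: [-0.1, 0.5, 0.1]
grip_width: -0.0004
```

```bash
python3 look.py d2
```

```text
4.9 [ 0.54475273 -0.0334365   0.09184041] [-0.06642302  0.49157636  0.14189811]
```

View pics/d2.png

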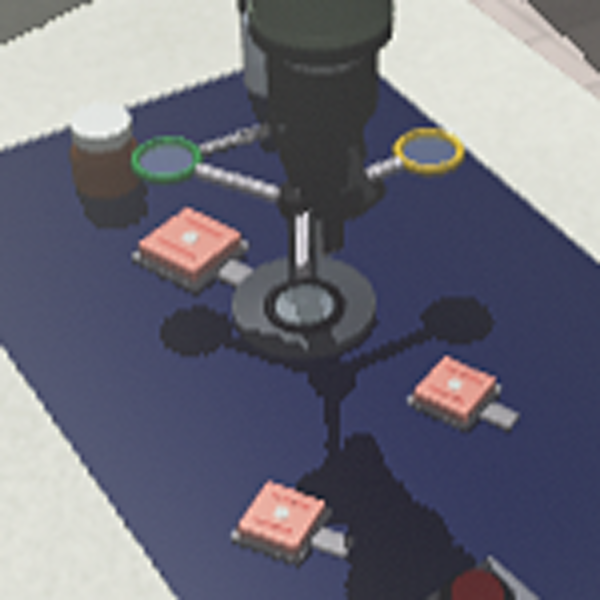

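Run:
```python
from h import *
import cv2
np.set_printoptions(precision=1,suppress=True)
i=viewer.camera_info('side');print(-i['R'].T@i['t'])
f=lambda X:(proj('side',X)-[220,130])*4
p=bot.observe()['position']
print('tcp',f(p), 'tcp+5cm',f(p+[0,0,.05]), 'p1',f([0.5015,.0013,.091]))
for r in (0,.03,.065,.09,.12):
    t=np.radians(-119.2);print(r,f([.5596+r*np.cos(t),.0303+r*np.sin(t),.11]))
print(bot.observe())
s=viewer.grab_frame('side')[:,:,::-1]
cv2.imwrite('pics/d2b.png',cv2.resize(s[160:210,270:330],None,fx=10,fy=10,interpolation=cv2.INTER_CUBIC))
```

```text
[ 0.1 -0.8  0.9]
tcp [323.1 272.6] tcp+5cm [321.9 219.6] p1 [250.  268.1]
0 [296.7 202.2]
0.03 [297.7 226.6]
0.065 [298.9 256.2]
0.09 [299.8 278.2]
0.12 [300.9 305.5]
{'clock': 4.95, 'qpos': array([-0.1,  0.6,  0. ,  1.9, -0. ,  0.7,  1.6]), 'qd': array([-0., -0., -0.,  0., -0., -0., -0.]), 'joint_efforts': array([  0.4, -85.1,   4.2, -28.2,   0. ,   0. ,   0.1]), 'position': array([ 0.5, -0. ,  0.1]), 'tool_rot': array([-3.1, -0. ,  3.1]), 'force': array([-0.5,  0.6, -0.2]), 'moment': array([-0. ,  0.1, -0. ]), 'grip_width': -0.00011837976390223849}
```

View pics/d2b.png

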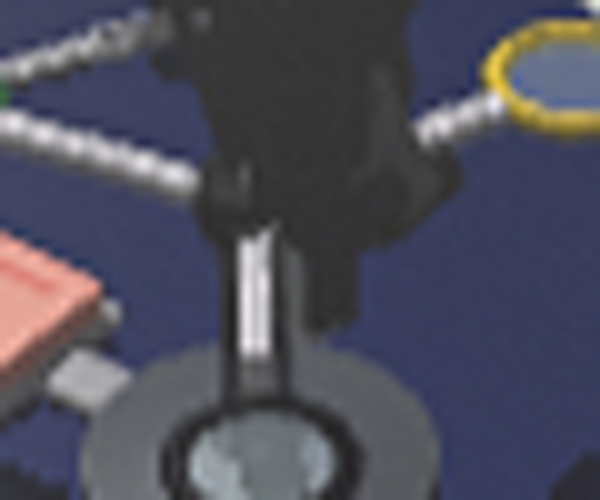

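The fingers passed over the arm without turning the wheel, because the tip sits about 20 mm higher in the side view than the state says. The fingers now stand between the black and yellow arms, so I'll go lower there and push the yellow arm.

Emit:
move_arm([
  [-0.63,0,0,0,0,0],
  [-0.63,0.1,0,0,0,0],
  [-0.63,0.2,0,0,0,0],
  [0,0,0.5,0,0,0],
  [0,0,0.5,0,0,0],
])

```text
clock: 5.5
position: [0.5907, -0.0256, 0.066]
tool_rot: [-3.142, -0.0, 3.141]
force: [-0.2, -0.1, -0.5]
grip_width: 0.0001
```

Run:
```python
from h import *
import cv2
o=bot.observe();print(o['clock'],o['position'],o['force'],o['grip_width'])
p=o['position'];print(proj('side',p),proj('side',p+[0,0,.02]),proj('side',p+[0,0,.04]))
s=viewer.grab_frame('side')[:,:,::-1];w=viewer.grab_frame('wrist')[:,:,::-1]
cv2.imwrite('pics/d3.png',cv2.resize(s[150:230,260:360],None,fx=8,fy=7,interpolation=cv2.INTER_CUBIC));cv2.imwrite('pics/w3.png',w)
```

```text
5.5 [ 0.59066932 -0.02562225  0.06603733] [-0.16754923 -0.06429878 -0.52666907] 5.597631995873364e-05
[312.60045792 197.97548187] [312.60503339 192.93139474] [312.60970223 187.78436827]
```

View pics/d3.png

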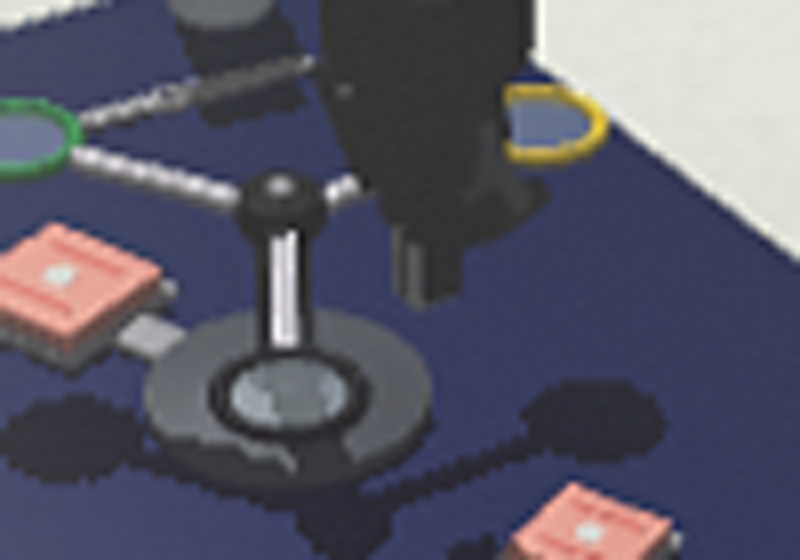

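View pics/w3.png

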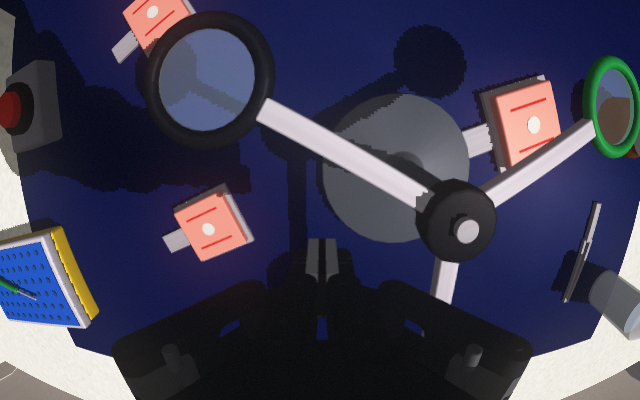

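```bash
cat > arc.py <<'E'
import sys
from h import *
a,b,st=map(float,sys.argv[1:4])
p=bot.observe()['position'];h=np.array([.5596,.0303]);prev=p[:2]
d=prev-h;print(np.hypot(*d),np.degrees(np.arctan2(d[1],d[0])))
for th in np.arange(a,b+.1,st):
    t=np.radians(th);q=h+.065*np.array([np.cos(t),np.sin(t)]);d=(q-prev)/.025;prev=q
    print(th,f"[{-d[0]:.2f}, {d[1]:.2f}, 0, 0, 0, 0]")
E
python3 arc.py -54 86 7
```

```text
0.0635363803381139 -62.243025728723836
-54.0 [-0.34, 0.15, 0, 0, 0, 0]
-47.0 [-0.24, 0.20, 0, 0, 0, 0]
-40.0 [-0.22, 0.23, 0, 0, 0, 0]
-33.0 [-0.19, 0.26, 0, 0, 0, 0]
-26.0 [-0.16, 0.28, 0, 0, 0, 0]
-19.0 [-0.12, 0.29, 0, 0, 0, 0]
-12.0 [-0.08, 0.31, 0, 0, 0, 0]
-5.0 [-0.05, 0.31, 0, 0, 0, 0]
2.0 [-0.01, 0.32, 0, 0, 0, 0]
9.0 [0.03, 0.32, 0, 0, 0, 0]
16.0 [0.07, 0.31, 0, 0, 0, 0]
23.0 [0.11, 0.30, 0, 0, 0, 0]
30.0 [0.14, 0.28, 0, 0, 0, 0]
37.0 [0.18, 0.26, 0, 0, 0, 0]
44.0 [0.21, 0.24, 0, 0, 0, 0]
51.0 [0.23, 0.21, 0, 0, 0, 0]
58.0 [0.26, 0.18, 0, 0, 0, 0]
65.0 [0.28, 0.15, 0, 0, 0, 0]
72.0 [0.30, 0.12, 0, 0, 0, 0]
79.0 [0.31, 0.08, 0, 0, 0, 0]
86.0 [0.31, 0.04, 0, 0, 0, 0]
```

Emit:
move_arm([
  [-0.34,0.15,0,0,0,0],
  [-0.24,0.2,0,0,0,0],
  [-0.22,0.23,0,0,0,0],
  [-0.19,0.26,0,0,0,0],
  [-0.16,0.28,0,0,0,0],
])

```text
clock: 6.1
position: [0.6205, 0.003, 0.0671]
tool_rot: [3.141, 0.0, 3.141]
force: [0.0, 0.5, 0.2]
grip_width: -0.0001
```

Emit:
move_arm([
  [-0.12,0.29,0,0,0,0],
  [-0.08,0.31,0,0,0,0],
  [-0.05,0.31,0,0,0,0],
  [-0.01,0.32,0,0,0,0],
  [0.03,0.32,0,0,0,0],
])

```text
clock: 6.6
position: [0.6257, 0.0415, 0.0669]
tool_rot: [-3.141, -0.0, 3.141]
force: [0.2, -2.0, -0.4]
grip_width: -0.0004
```

```bash
python3 look.py d4
```

```text
6.6 [0.62568047 0.04153226 0.06691761] [ 0.20917038 -2.02611376 -0.35835647]
```

View pics/d4.png

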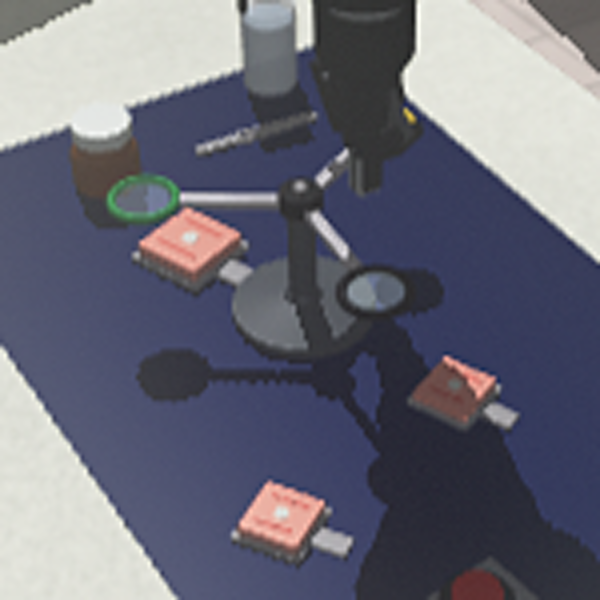

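The wheel is turning now: the black lens has moved to (372,292) in the crop and the force is about 2 N. I continue.

Emit:
move_arm([
  [0.07,0.31,0,0,0,0],
  [0.11,0.3,0,0,0,0],
  [0.14,0.28,0,0,0,0],
  [0.18,0.26,0,0,0,0],
  [0.21,0.24,0,0,0,0],
])

```text
clock: 7.15
position: [0.6077, 0.0763, 0.067]
tool_rot: [3.142, 0.0, 3.141]
force: [1.0, -2.1, -0.0]
grip_width: -0.0
```

Emit:
move_arm([
  [0.23,0.21,0,0,0,0],
  [0.26,0.18,0,0,0,0],
  [0.28,0.15,0,0,0,0],
  [0.15,0.06,0,0,0,0],
  [0,0,0,0,0,0],
])

```text
clock: 7.65
position: [0.5845, 0.0912, 0.067]
tool_rot: [3.141, -0.0, 3.142]
force: [0.2, 0.1, -0.6]
grip_width: 0.0
```

```bash
python3 look.py d5;python3 arc.py 75 93 3
```

```text
7.65 [0.5844544  0.09117153 0.06701093] [ 0.17221045  0.07778098 -0.63569784]
0.06563678346256117 67.36042512291857
75.0 [0.34, 0.09, 0, 0, 0, 0]
78.0 [0.13, 0.03, 0, 0, 0, 0]
81.0 [0.13, 0.02, 0, 0, 0, 0]
84.0 [0.13, 0.02, 0, 0, 0, 0]
87.0 [0.14, 0.01, 0, 0, 0, 0]
90.0 [0.14, 0.00, 0, 0, 0, 0]
93.0 [0.14, -0.00, 0, 0, 0, 0]
```

View pics/d5.png

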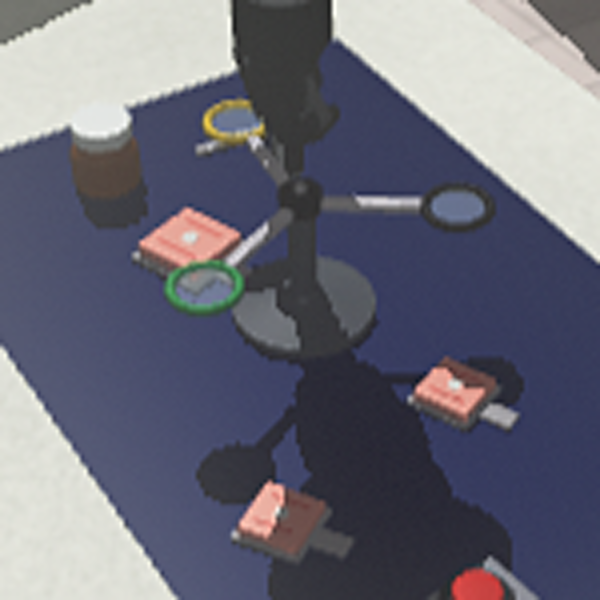

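```bash
cat > ang.py <<'E'
import sys,ast
from h import *
from math import *
# args: crop px of y,g,k ; 'x' to skip
off=[0,120,-120];h=np.array([.5596,.0292])  # side-weighted
for a,o,n in zip(sys.argv[1:4],off,'ygk'):
    if a=='x':continue
    u,v=map(float,a.split(','))
    q=onz('side',(220+u/4-.37,130+v/4-.37),.112)[:2];d=q-h
    print(n,q.round(4),hypot(*d).__round__(4),(degrees(atan2(d[1],d[0]))-o)%360)
E
python3 ang.py 235,121 204,287 457,206
```

```text
y [0.5711 0.1504] 0.1217 84.56919653283022
g [ 0.4518 -0.0199] 0.1185 84.46892709180594
k [ 0.6588 -0.0394] 0.1206 85.33634815148764
```

Emit:
move_arm([
  [0.2,0.06,0,0,0,0],
  [0.2,0.05,0,0,0,0],
  [0.2,0.03,0,0,0,0],
  [0.15,0.02,0,0,0,0],
  [0.1,0,0,0,0,0],
])

```text
clock: 8.2
position: [0.5634, 0.0948, 0.067]
tool_rot: [3.142, 0.0, 3.141]
force: [2.5, -0.4, -0.1]
grip_width: -0.0001
```

```bash
python3 look.py d6;python3 arc.py 87 99 3
```

```text
8.2 [0.56344068 0.09484241 0.06703136] [ 2.5000819  -0.36710087 -0.13233147]
0.0646284159151539 86.85926332734337
87.0 [0.01, 0.02, 0, 0, 0, 0]
90.0 [0.14, 0.00, 0, 0, 0, 0]
93.0 [0.14, -0.00, 0, 0, 0, 0]
96.0 [0.14, -0.01, 0, 0, 0, 0]
99.0 [0.13, -0.02, 0, 0, 0, 0]
```

View pics/d6.png

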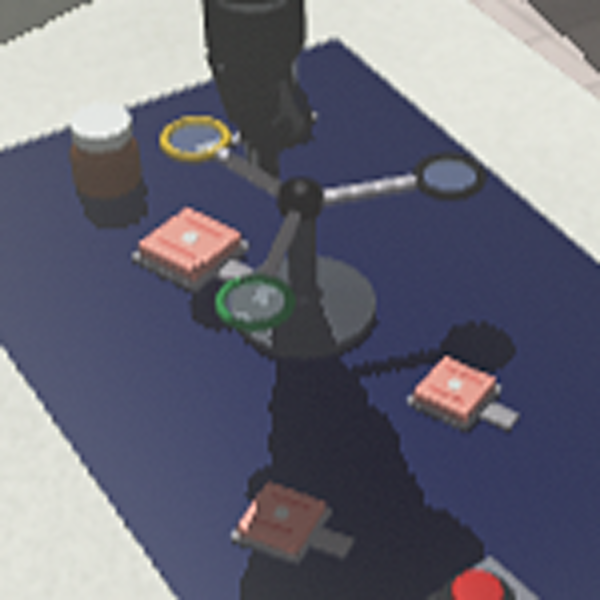

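```bash
python3 ang.py 195,138 254,302 449,175
python3 -c "
from h import *
d=np.array([.5175,.1436])-[.5596,.0292];print(np.degrees(np.arctan2(d[1],d[0])))
d=onz('side',(220+190/4-.37,130+237/4-.37),.018)[:2];print(d,np.degrees(np.arctan2(d[1]-.0292,d[0]-.5596)))"
```

```text
y [0.5326 0.1467] 0.1205 102.96311251429147
g [ 0.4738 -0.0534] 0.119 103.91293635206841
k [ 0.6761 -0.0036] 0.121 104.30124882227213
110.20396804872814
[0.51923483 0.1437479 ] 109.41178832879497
```

Emit:
move_arm([
  [0.09,0,0,0,0,0],
  [0.08,-0.01,0,0,0,0],
  [0.06,-0.01,0,0,0,0],
  [0,0,0,0,0,0],
  [0,0,0,0,0,0],
])

```text
clock: 8.75
position: [0.5579, 0.0943, 0.0669]
tool_rot: [3.142, -0.0, 3.141]
force: [0.5, 0.3, -0.4]
grip_width: 0.0003
```

```bash
python3 look.py d7
```

```text
8.75 [0.55788466 0.09428239 0.06689615] [ 0.54142913  0.29313142 -0.41287182]
```

View pics/d7.png

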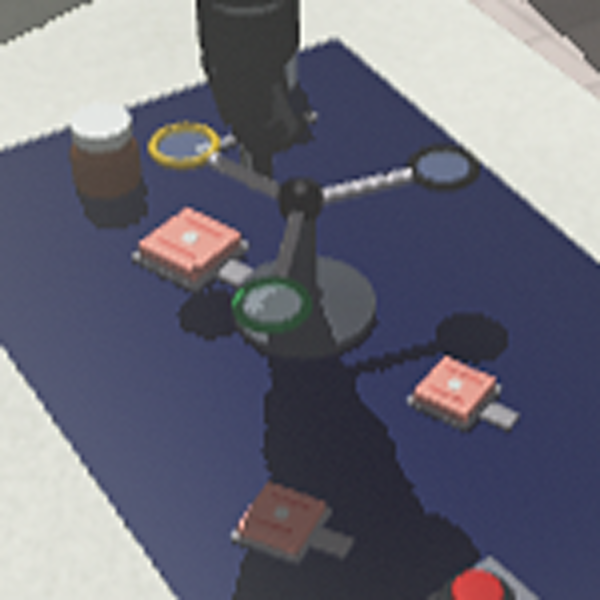

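```bash
python3 ang.py 184.5,144.5 271,304 445,167
```

```text
y [0.5213 0.1432] 0.1203 108.55825310981155
g [ 0.4829 -0.0617] 0.1189 109.84608128707688
k [0.6795 0.0068] 0.1219 109.4112368550118
```

The mean wheel angle is about 109.3° against 109.4–110.5° wanted, so the lens is within about 2 mm. I back off, lift, and check with the top view.

Emit:
move_arm([
  [-0.2,0,0,0,0,0],
  [-0.2,0,0,0,0,0],
  [0,0,-0.9,0,0,0],
  [0,0,-0.9,0,0,0],
  [0,0,-0.9,0,0,0],
])

```text
clock: 9.3
position: [0.5683, 0.0942, 0.1352]
tool_rot: [-3.141, -0.0, 3.141]
force: [0.2, 0.3, 0.7]
grip_width: -0.0002
```

Emit:
move_arm([
  [0,0,-0.9,0,0,0],
  [0,0,-0.9,0,0,0],
  [0,0,-0.6,0,0,0],
  [0.3,-0.95,0,0,0,0],
  [0.3,-0.95,0,0,0,0],
])

```text
clock: 9.8
position: [0.5534, 0.0466, 0.1949]
tool_rot: [3.141, 0.001, -3.141]
force: [-0.3, -0.4, -0.1]
grip_width: -0.0001
```

Emit:
move_arm([
  [0.15,-0.95,0,0,0,0],
  [0.15,-0.95,0,0,0,0],
  [0.15,-0.95,0,0,0,0],
  [0.15,-0.95,0,0,0,0],
  [0.15,-0.95,0,0,0,0],
])

```text
clock: 10.3
position: [0.5343, -0.0731, 0.1946]
tool_rot: [-3.142, 0.0, 3.141]
force: [-0.1, 0.3, -0.3]
grip_width: -0.0001
```

Emit:
move_arm([
  [0.15,-0.95,0,0,0,0],
  [0.15,-0.95,0,0,0,0],
  [0.15,-0.95,0,0,0,0],
  [0.15,-0.95,0,0,0,0],
  [0.15,-0.95,0,0,0,0],
])

```text
clock: 10.8
position: [0.5155, -0.1919, 0.1946]
tool_rot: [-3.142, 0.0, 3.141]
force: [1.3, -0.7, -0.7]
grip_width: 0.0004
```

Run:
```python
from h import *
import cv2
o=bot.observe();print(o['clock'],o['position'],o['force'])
s=viewer.grab_frame('top')[:,:,::-1]
cv2.imwrite('pics/e1.png',cv2.resize(s[145:295,150:350],None,fx=4,fy=4,interpolation=cv2.INTER_CUBIC))
```

```text
10.8 [ 0.51549907 -0.1918863   0.19455813] [ 1.28284629 -0.73823198 -0.74330895]
```

View pics/e1.png

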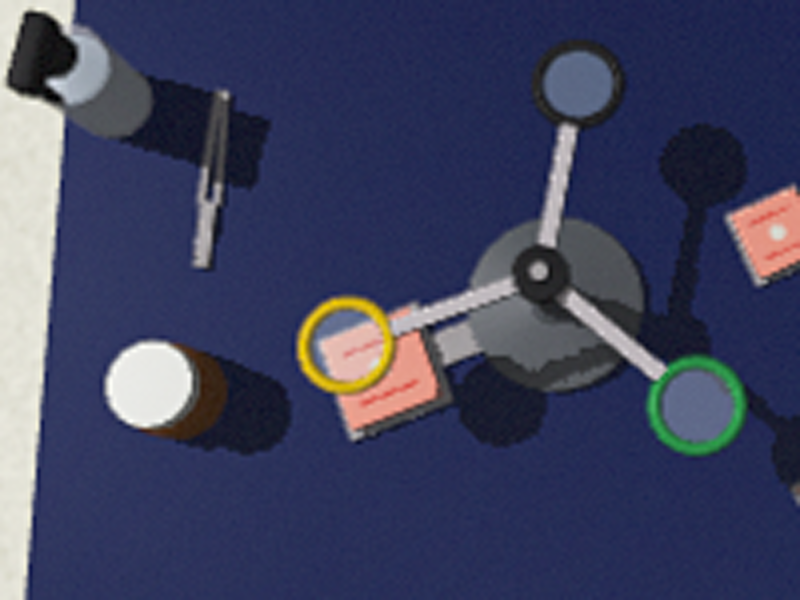

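Run:
```python
from h import *
o=-.37
T=lambda u,v:(150+u/4+o,145+v/4+o)
P=[onz('top',T(*p),.114)[:2] for p in ((346,344),(696,404),(578,84))]
h=np.mean(P,axis=0);print(P,h)
for p,of in zip(P,(0,120,-120)):
    d=p-h;print(np.hypot(*d),(np.degrees(np.arctan2(d[1],d[0]))-of)%360)
b=onz('top',T(380,369),.018)[:2];d=b-h;print(b,np.degrees(np.arctan2(d[1],d[0])),np.hypot(*(P[0]-b))*1e3)
```

```text
[array([0.5193684 , 0.14464724]), array([ 0.48235274, -0.05868957]), array([0.67614435, 0.01000416])] [0.5592885  0.03198728]
0.11952355823957259 109.51134836356712
0.1189176236482479 109.68669852633812
0.11890562720530701 109.34594158130709
[0.51575908 0.14373762] 111.28209647276142 3.7221736501071225
```

Emit:
move_arm([
  [0.25,-0.95,0,0,0,0],
  [0.25,-0.95,0,0,0,0],
  [0.25,-0.95,0,0,0,0],
  [0.2,-0.95,0,0,0,0],
  [0.2,-0.7,0,0,0,0],
])

```text
clock: 11.35
position: [0.4864, -0.3049, 0.1945]
tool_rot: [-3.141, -0.0, 3.14]
force: [-0.3, 0.1, -0.4]
grip_width: -0.0
```

Emit:
move_arm([
  [0,0,0.9,0,0,0],
  [0,0,0.9,0,0,0],
  [0,0,0.9,0,0,0],
  [0,0,0.9,0,0,0],
  [0,0,0.9,0,0,0],
])

```text
clock: 11.85
position: [0.4869, -0.3034, 0.0811]
tool_rot: [-3.141, 0.0, 3.141]
force: [0.4, 0.0, -1.0]
grip_width: 0.0002
```

Run:
```python
from h import *
import cv2
o=bot.observe();print(o['clock'],o['position'],o['force'])
s=viewer.grab_frame('side')[:,:,::-1];w=viewer.grab_frame('wrist')[:,:,::-1]
print(proj('side',o['position']))
cv2.imwrite('pics/f1.png',np.hstack([cv2.resize(s[230:310,300:380],None,fx=5,fy=5,interpolation=cv2.INTER_CUBIC),w[:,140:500]]))
```

```text
11.85 [ 0.48688469 -0.30335738  0.08106565] [ 0.35372528  0.02367522 -1.03633088]
[337.42893335 267.86134968]
```

View pics/f1.png

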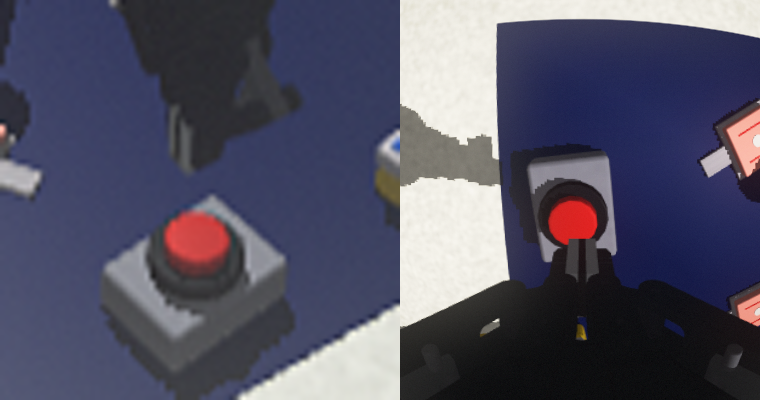

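Emit:
move_arm([
  [0,-0.26,0.3,0,0,0],
  [0,0,0.4,0,0,0],
  [0,0,0.2,0,0,0],
  [0,0,0.1,0,0,0],
  [0,0,0,0,0,0],
])

```text
clock: 12.45
position: [0.4865, -0.3096, 0.0569]
tool_rot: [3.141, -0.0, 3.141]
force: [-0.3, -0.7, 0.6]
grip_width: 0.0001
```

Emit:
move_arm([
  [0,0,0.12,0,0,0],
  [0,0,0.12,0,0,0],
  [0,0,0.12,0,0,0],
  [0,0,0,0,0,0],
])

```text
clock: 12.85
position: [0.4864, -0.3096, 0.0476]
tool_rot: [3.141, -0.0, 3.141]
force: [0.5, 0.1, -0.6]
grip_width: 0.0005
```

Emit:
move_arm([
  [0,0,0.12,0,0,0],
  [0,0,0.12,0,0,0],
  [0,0,0.12,0,0,0],
  [0,0,0,0,0,0],
])

```text
clock: 13.25
position: [0.4863, -0.3096, 0.0385]
tool_rot: [3.141, -0.001, 3.141]
force: [-0.7, -0.5, 0.8]
grip_width: 0.0001
```

Run:
```python
from h import *
import cv2
o=bot.observe();print(o['clock'],o['position'],o['force'])
s=viewer.grab_frame('side')[:,:,::-1]
cv2.imwrite('pics/f2.png',cv2.resize(s[230:310,300:380],None,fx=7,fy=7,interpolation=cv2.INTER_CUBIC))
```

```text
13.25 [ 0.48632228 -0.30958478  0.03847749] [-0.70468618 -0.54177509  0.82289728]
```

View pics/f2.png

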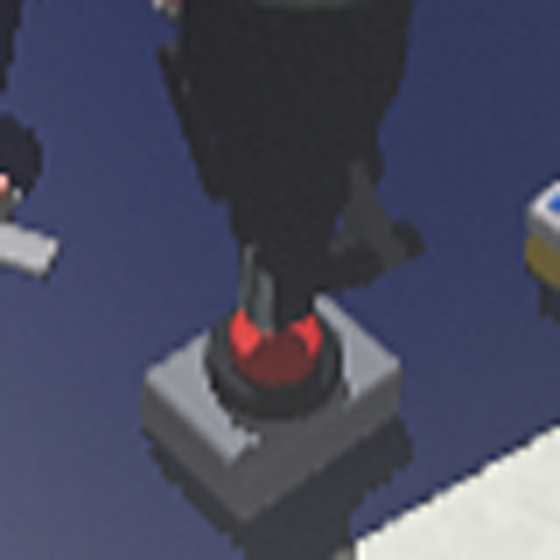

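Emit:
move_arm([
  [0,0,0.1,0,0,0],
  [0,0,0.1,0,0,0],
  [0,0,0,0,0,0],
])

```text
clock: 13.6
position: [0.4864, -0.3096, 0.0336]
tool_rot: [3.141, -0.0, 3.141]
force: [-0.1, 1.2, 0.5]
grip_width: -0.0003
```

Emit:
move_arm([
  [0,0,0.1,0,0,0],
  [0,0,0,0,0,0],
])

```text
clock: 13.8
position: [0.4865, -0.3097, 0.0312]
tool_rot: [3.141, -0.0, 3.141]
force: [-1.0, 0.5, -0.2]
grip_width: 0.0001
```

Emit:
move_arm([
  [0,0,0.1,0,0,0],
  [0,0,0,0,0,0],
])

```text
clock: 14.0
position: [0.4864, -0.3097, 0.0287]
tool_rot: [3.141, -0.0, 3.141]
force: [-0.2, 0.4, -0.4]
grip_width: -0.0003
```

Emit:
move_arm([
  [0,0,0.1,0,0,0],
  [0,0,0,0,0,0],
])

```text
clock: 14.2
position: [0.4866, -0.3097, 0.0263]
tool_rot: [-3.142, 0.0, 3.141]
force: [0.1, 0.3, 2.4]
grip_width: -0.0
```

Emit:
move_arm([
  [0,0,0.1,0,0,0],
  [0,0,0,0,0,0],
])

```text
clock: 14.4
position: [0.4866, -0.3098, 0.0238]
tool_rot: [-3.141, 0.0, 3.141]
force: [0.8, 0.5, 3.1]
grip_width: 0.0003
```

Run:
```python
from h import *
import cv2
o=bot.observe();print(o['clock'],o['position'],o['force'])
s=viewer.grab_frame('side')[:,:,::-1]
cv2.imwrite('pics/f3.png',cv2.resize(s[230:310,300:380],None,fx=7,fy=7,interpolation=cv2.INTER_CUBIC))
```

```text
14.4 [ 0.48660331 -0.30978199  0.02380918] [0.76880975 0.51672211 3.14665751]
```

View pics/f3.png

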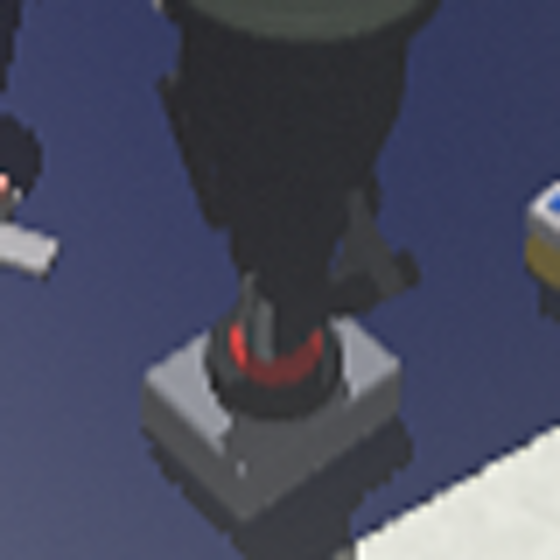

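Contact came at a TCP height of about 0.027 m, and the button is partly down. I press until the force rises sharply at the stop.

Emit:
move_arm([
  [0,0,0.1,0,0,0],
  [0,0,0,0,0,0],
])

```text
clock: 14.65
position: [0.4867, -0.3099, 0.0222]
tool_rot: [-3.141, 0.0, 3.141]
force: [-3.8, 3.7, 19.1]
grip_width: 0.0002
```

Emit:
move_arm([
  [0,0,0.05,0,0,0],
  [0,0,0,0,0,0],
])

```text
clock: 14.85
position: [0.4868, -0.3099, 0.0218]
tool_rot: [-3.141, 0.001, 3.141]
force: [-8.3, 5.6, 38.0]
grip_width: 0.0002
```

The button is at its stop (38 N through the fingertips). I release it and retreat.

Emit:
move_arm([
  [0,0,-0.5,0,0,0],
  [0,0,-0.9,0,0,0],
  [0,0,-0.9,0,0,0],
  [0,0,-0.9,0,0,0],
  [0,0,-0.9,0,0,0],
])

```text
clock: 15.35
position: [0.4864, -0.3096, 0.1234]
tool_rot: [3.141, -0.0, 3.141]
force: [-0.4, 0.7, 0.4]
grip_width: -0.0003
```

Emit:
move_arm([
  [0.9,0,-0.9,0,0,0],
  [0.9,0,-0.9,0,0,0],
  [0.4,0,-0.5,0,0,0],
  [0,0,0,0,0,0],
  [0,0,0,0,0,0],
])

```text
clock: 15.85
position: [0.4322, -0.3095, 0.1798]
tool_rot: [3.142, 0.0, 3.141]
force: [-0.1, -0.0, 0.1]
grip_width: -0.0002
```

Run:
```python
from h import *
import cv2
o=bot.observe();print(o['clock'],o['position'],o['force'])
s=viewer.grab_frame('top')[:,:,::-1];t=viewer.grab_frame('side')[:,:,::-1]
cv2.imwrite('pics/g1.png',np.vstack([cv2.resize(s[140:290,150:490],None,fx=2,fy=2),cv2.resize(t[110:260,160:500],None,fx=2,fy=2)])[:600])
cv2.imwrite('pics/g2.png',cv2.resize(t[230:310,300:380],None,fx=6,fy=6,interpolation=cv2.INTER_CUBIC))
```

```text
15.85 [ 0.4322487  -0.30947417  0.17982846] [-0.05182198 -0.02151901  0.06480215]
```

View pics/g1.png

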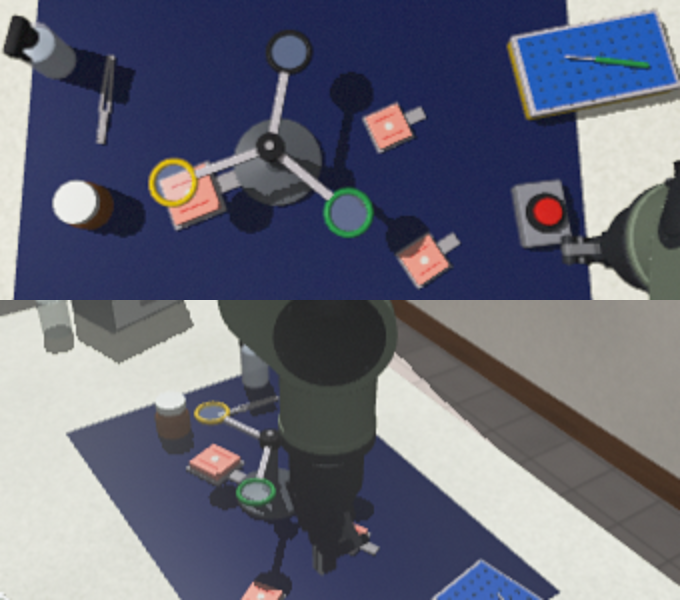

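View pics/g2.png

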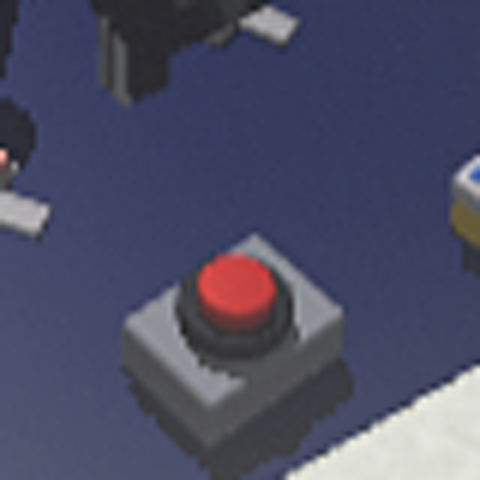

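The button is back up, the yellow lens is still over the block at (172,182) in the top crop, and the loose things look unmoved. The arm is clear of everything.

```bash
python3 -c "
from workcell import workorder
print(workorder.job_done())"
```

```text
the job is handed in; nothing more can be done
None
```

I turned the wheel anticlockwise by pushing the yellow arm until the yellow lens stood over the largest pink block. Then I pressed the lamp button down to its stop, let it go, and handed the job in at about 16 s on the robot's clock.

- **Lens position:** the top view put the lens about 4 mm from the block's centre and the side view about 2 mm. Both are well inside the 15 mm allowed.
- **Button:** it travelled about 5–6 mm after contact, and the force then rose sharply to 38 N at the stop. I pressed further than needed, and 38 N is close to the 40 N limit. That load went through the fingertips, not the arm or gripper body. The last picture shows the button back up.
- **Other things:** the jar, spray bottle, forceps and case look unmoved in the last pictures, and the arm touches nothing.
- **What disagreed:** the fingertips stood about 20 mm higher than the reported TCP height. My first push, at the black arm, therefore passed over it without turning the wheel. I went lower for the second push and allowed for the offset when pressing the button.

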